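# Unstack the reagent packs into their colour-coded holders

## Robot

A 6-joint arm with a two-finger parallel gripper is mounted at the origin on the work surface. World frame = base frame: x ahead of the robot, y to its left, z up, the work surface at z = 0. Lengths are in mm, angles in rad, forces in N, time in s.
With the tool pointing down it reaches from about 350 to 875 mm from the base axis. Payload 4.2 kg.
Tool frame: the origin (TCP) lies between the finger pads; the fingertips stand 14 mm ahead of it and the grasp point (between the pads) lies 5 mm behind it; z points along the fingers, y is the line along which they close (so a half turn about z gives the same grasp; the last joint's range is limited). The gripper opens to 85 mm and grips with 20 to 120 N. Pads are 22 mm wide; open, the fingers measure 114 mm over their backs; the gripper's body (76 mm by 85 mm) begins 54 mm behind the grasp point. The pads swing forward as they close: fully open they stand 13 mm farther back than shut.
Start: joints at [-0.9, 0.385, 0.008, 0, -1.194, -0.259], TCP at [250.175, -572.723, 245.312] pointing down, gripper open.
Joint ranges: [-3.14, 3.14], [-1.21, 2.06], [-1.07, 1.41], [-3.16, 2.05], [-2.99, -0.16], [-3.1, 3.1]. Speed limits (rad/s): [2.79, 2.79, 3.14, 3.14, 3.14, 3.14].

## Interface

Orientations are given as a unit quaternion [x, y, z, w].
In Python, from bench import * gives the robot as it stands.
- The arm moves only by the tool carry_out, never from a script. Its argument "motion" is a list of rows, each a list of 7 numbers: the turn, a rotation vector about the tool's x, y, z in rad, then the shift along the tool's x, y, z in mm, then the opening, from -1 (shut) to 1 (fully open), so that 0 is half open. A call has 1 to 5 rows; each row is the pose to reach, as a shift and turn from the pose commanded when the call began, along the tool's axes at that moment; what a row does not reach only later rows make up. A row lasts 1/8 s, in which the tool goes at most 62.5 mm and 10.7 degrees, less where a joint would pass 70% of its speed; a pose out of reach is approached as far as the arm can. A call with a gripper value outside its range is refused whole. The fingers move at their own pace and stop on an object; the grip force is fixed at half the most. Time passes only in rows, so rows that repeat a pose let the fingers close. It gives the time, the measured TCP pose, the force, the opening and the grip force at its end, in the units of the state.
- read_state(): the state, without advancing time (a new reading comes with each control period).
- get_image(name): name is "scene" or "top"; returns a dict with "color" (480x640x3 uint8, blue, green, red), "mtx" (3x3 intrinsics, pixels), "position" and "orientation" of the camera in the world. Camera axes: x right, y down, z forward; pixel columns grow to the right and rows downward; lengths in mm; the calibration is good to about 2 mm. A picture is of the moment at which its call begins. There is no depth.
- job_done(): hands the job in; it is judged then, once.
The state is a dict: "clock": time; "joints": joint angles; "joint_vel": joint speeds; "joint_efforts": joint torques, N m; "position": TCP position; "ee_rot": TCP orientation; "contact_force": force on the tool from outside, world axes, zero at the start; "wrist_torque": the same for the moment, N m; "gripper_width": finger opening in mm; "grasp_force": force on a finger pad.
Only numpy, scipy, OpenCV 4.12 (cv2) and the standard library are available. Lean on these libraries where they do the work, as an engineer would, in place of code of your own. Each camera call takes 0.05 s, during which the arm holds its last target. There are 200 camera calls.

## Task

Four reagent packs stand in two stacks on the lab bench, a small one on each large one. Take the stacks apart and set every pack down in the holder of its own colour, flat on the holder's floor inside the rim. Keep the packs upright, do not drop them, and leave the tube rack and the bowl where they are.

Things in the scene. Friction and masses are not known exactly. Their poses are not given: they have to be found in the camera images.
- pack_blue_mid (a point): Centre (half-way up) of the large blue reagent pack: a white rigid plastic block with rounded edges, 112 mm long (its x) by 56 mm wide (its y) by 50 mm high (z up), flat blue lid with two small white discs near the ends, 0.25 to 0.5 kg. At the start it stands on the bench as the lower pack of one of the two stacks, a small pack resting loosely on its lid (so only the rim and ends of the lid show). Both its ends are alike.
- pack_orange_mid (a point): Centre (half-way up) of the large orange reagent pack: a white rigid plastic block with rounded edges, 112 mm long (its x) by 56 mm wide (its y) by 50 mm high (z up), flat orange lid with two small white discs near the ends, 0.25 to 0.5 kg. At the start it stands on the bench as the lower pack of one of the two stacks, a small pack resting loosely on its lid (so only the rim and ends of the lid show). Both its ends are alike.
- pack_green_mid (a point): Centre (half-way up) of the small green reagent pack: a white rigid plastic block, 64 mm long (its x) by 44 mm wide (its y) by 50 mm high (z up), flat green lid with one small white disc in the middle, 0.11 to 0.23 kg. At the start it lies loosely, perhaps skewed, on top of either of the two large packs. Both its ends are alike.
- pack_red_mid (a point): Centre (half-way up) of the small red reagent pack: a white rigid plastic block, 64 mm long (its x) by 44 mm wide (its y) by 50 mm high (z up), flat red lid with one small white disc in the middle, 0.11 to 0.23 kg. At the start it lies loosely, perhaps skewed, on top of either of the two large packs. Both its ends are alike.
- bay_blue: Holder for the blue pack: shallow rectangular tray fixed to the bench, blue floor inside a grey rim. Inside 130 mm long (its x) by 74 mm wide (its y), so the pack has 9 mm to spare on every side when its long side runs along the holder's x, either way round. Rim 4 mm thick, its top 7 mm above the bench; floor top 3 mm above the bench. Origin: centre of its underside, on the bench.
- bay_orange: Holder for the orange pack: shallow rectangular tray fixed to the bench, orange floor inside a grey rim. Inside 130 mm long (its x) by 74 mm wide (its y), so the pack has 9 mm to spare on every side when its long side runs along the holder's x, either way round. Rim 4 mm thick, its top 7 mm above the bench; floor top 3 mm above the bench. Origin: centre of its underside, on the bench.
- bay_green: Holder for the green pack: shallow rectangular tray fixed to the bench, green floor inside a grey rim. Inside 82 mm long (its x) by 62 mm wide (its y), so the pack has 9 mm to spare on every side when its long side runs along the holder's x, either way round. Rim 4 mm thick, its top 7 mm above the bench; floor top 3 mm above the bench. Origin: centre of its underside, on the bench.
- bay_red: Holder for the red pack: shallow rectangular tray fixed to the bench, red floor inside a grey rim. Inside 82 mm long (its x) by 62 mm wide (its y), so the pack has 9 mm to spare on every side when its long side runs along the holder's x, either way round. Rim 4 mm thick, its top 7 mm above the bench; floor top 3 mm above the bench. Origin: centre of its underside, on the bench.
- tube_rack: Bystander: white three-tier test tube rack with purple-capped tubes, 223 x 74 mm, 95 mm high, loose on the bench to the robot's left. Origin: centre of its underside, x along its length.
- bowl: Bystander: pale translucent plastic bowl, 190 mm across the rim, 85 mm high, loose on the bench to the robot's right. Origin: centre of its underside.
Things that resemble listed ones, but are neither listed nor needed, are in the scene too. What is shaped like the part that bears pack_red_mid but brown is not meant. Of the things like the bay_green, leave any that is white; of the rest the smaller one is meant.

How it is judged:
By the outcome, as a careful person would: the job done as asked, in the order asked, and still so for the second after the job is handed in, with the robot touching nothing.
It also fails if it takes over 106 s, if anything falls off the work surface, if the arm or the gripper's body presses on something with over 40 N, if the wrist force passes 120 N, or if a joint passes its speed limit or range.

## Working session

There is one attempt and no reset: what is moved stays moved. The work goes in short steps, Python scripts to look and compute and a tool call to move; the robot and the scene stay as the last step left them, time stands still between calls to the robot, and variables do not carry over. Pictures are saved under pics/ and viewed, at most 14 in all, crops included, and the job is handed in when it is done.

Besides the shell and the picture viewer there is one more tool, called after ">>>" in YAML: its name, and indented under it one key for each argument. carry_out: Moves the arm, as the interface text tells. Its arguments: {"type":"object","properties":{"motion":{"type":"array"}},"required":["motion"]}

```bash
mkdir -p pics; ls
python3 - <<'E'
from bench import *
import cv2
for n in("scene","top"):
    i=get_image(n); cv2.imwrite(f"pics/{n}0.png",i["color"]); print(n,i["mtx"],i["position"],i["orientation"])
s=read_state(); print(s)
E
```

```text
pics
scene [[532.25298897   0.         317.89434521]
 [  0.         532.25298897 248.34544475]
 [  0.           0.           1.        ]] [1684.32412022 -294.96585009 1075.22097301] [ 0.72086081  0.55183717 -0.26406695 -0.32573619]
top [[511.20648899   0.         322.12976139]
 [  0.         511.20648899 229.45392644]
 [  0.           0.           1.        ]] [4.03918602e+02 1.30962700e+00 1.35173866e+03] [ 0.70744127 -0.70429677  0.04866815 -0.03353092]
{'clock': 0.1, 'joints': array([-9.00410614e-01,  3.85429408e-01,  6.76311166e-03, -4.04163214e-04,
       -1.19401665e+00, -2.58618923e-01]), 'joint_vel': array([ 5.73632651e-05, -2.35157847e-03,  6.23342998e-04,  1.03530253e-03,
        9.99535590e-04,  4.78715226e-04]), 'joint_efforts': array([-7.94960433e-04, -3.93320239e+01,  1.88928741e+01,  4.19794410e+00,
       -2.57160980e-03,  1.35610597e-05]), 'position': array([ 249.96254368, -572.29398432,  244.36611188]), 'ee_rot': array([-2.04358928e-01,  9.78895553e-01,  9.27506348e-04, -2.54647380e-04]), 'contact_force': array([-0.26381538,  0.56661643, -0.00597003]), 'wrist_torque': array([-0.03017741, -0.01487164,  0.01400061]), 'grasp_force': 0.0, 'gripper_width': 85.46829032592544}
```

View pics/top0.png

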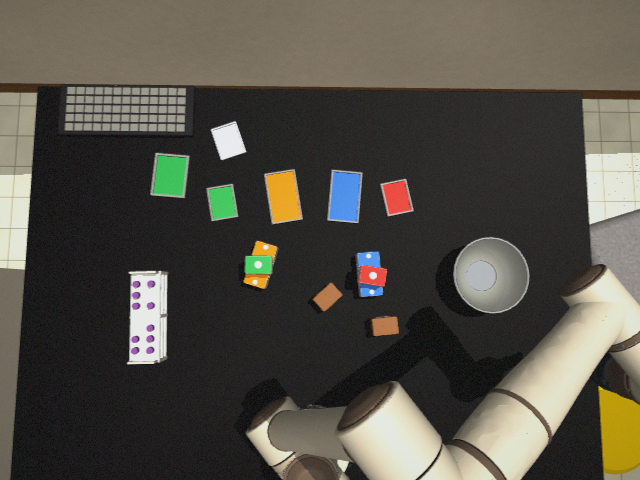

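View pics/scene0.png

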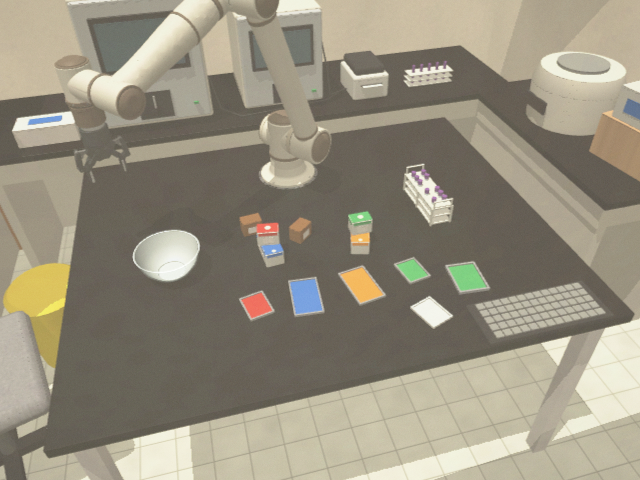

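Top view: green holder candidates are the large one at (170,175), the smaller one at (222,202), and a white one at (228,140). The smaller green, (222,202), fits. Red pack candidates are red on the blue stack at (373,276) and browns at (327,297) and (385,326). The red one fits. I'll measure everything and confirm these in an enlarged crop.

```bash
cat > h.py <<'E'
from bench import *
import cv2, numpy as np
from scipy.spatial.transform import Rotation as R
HUE={"blue":(100,125),"orange":(12,25),"green":(45,80),"red":(0,5)}
def cast(im,px,z):
    K,p=im["mtx"],np.array(im["position"])
    uv=cv2.undistortPoints(np.float64(px).reshape(-1,1,2),K,None)[:,0]
    d=R.from_quat(im["orientation"]).apply(np.c_[uv,np.ones(len(uv))])
    return p+d*((z-p[2])/d[:,2])[:,None]
def mask(im,c):
    h=cv2.cvtColor(im["color"],cv2.COLOR_BGR2HSV); lo,hi=HUE[c]
    m=cv2.inRange(h,(lo,140,90),(hi,255,255))
    if c=="red": m|=cv2.inRange(h,(174,140,90),(180,255,255))
    return m
def rect(im,m,box,z):
    """long-axis rectangle (x,y,yaw,L,W) of mask pixels inside box, on plane z"""
    x0,y0,x1,y1=box; k=np.zeros_like(m); k[y0:y1,x0:x1]=m[y0:y1,x0:x1]
    k=cv2.morphologyEx(k,cv2.MORPH_OPEN,np.ones((2,2),np.uint8))
    px=cv2.findNonZero(k)
    if px is None: return None
    w=cast(im,px[:,0].astype(float),z)[:,:2]
    (x,y),(a,b),t=cv2.minAreaRect(np.float32(w))
    if a<b: a,b,t=b,a,t+90
    t=np.deg2rad((t+90)%180-90)
    return np.round([x,y,t,a,b],3)
def tcp(s=None):
    s=s or read_state(); return np.array(s["position"]),R.from_quat(s["ee_rot"])
E
python3 - <<'E'
from h import *
im=get_image("top")
B={"blue":((325,165,365,228),(350,245,390,302)),"orange":((260,165,305,228),(235,238,285,295)),"green":((203,180,242,225),(235,238,285,295)),"red":((375,175,418,220),(350,245,390,302))}
for c,(b,p) in B.items():
    m=mask(im,c); print(c,"bay",rect(im,m,b,3),"pack",rect(im,m,p,50 if c in("blue","orange") else 100))
print("biggreen",rect(im,mask(im,"green"),(145,145,195,202),3))
c=im["color"][110:345,140:430]; cv2.imwrite("pics/crop.png",cv2.resize(c,None,fx=2.5,fy=2.5,interpolation=cv2.INTER_CUBIC))
print(tcp()[1].as_matrix().round(3))
print(cast(im,[[327,297],[385,326]],50)[:,:2])
E
```

```text
blue bay [ 6.50096e+02 -8.97470e+01 -8.50000e-02  1.27826e+02  7.13510e+01] pack [ 4.41416e+02 -1.50111e+02  6.90000e-02  1.08183e+02  5.55460e+01]
orange bay [6.48322e+02 7.51890e+01 1.65000e-01 1.28819e+02 7.26400e+01] pack [ 4.63962e+02  1.29384e+02 -2.83000e-01  1.12773e+02  5.69550e+01]
green bay [6.30733e+02 2.37448e+02 1.76000e-01 7.96100e+01 5.80930e+01] pack [462.09  130.926  -1.567  58.939  38.962]
red bay [ 6.47791e+02 -2.29703e+02  2.13000e-01  8.03060e+01  5.90240e+01] pack [ 435.887 -151.766    1.423   65.058   41.751]
biggreen [ 7.03229e+02  3.78574e+02 -7.80000e-02  1.02469e+02  7.57510e+01]
[[-0.916 -0.4   -0.001]
 [-0.4    0.916  0.001]
 [ 0.     0.002 -1.   ]]
[[ 384.40153625  -39.21830005]
 [ 312.48960603 -185.33537944]]
```

View pics/crop.png

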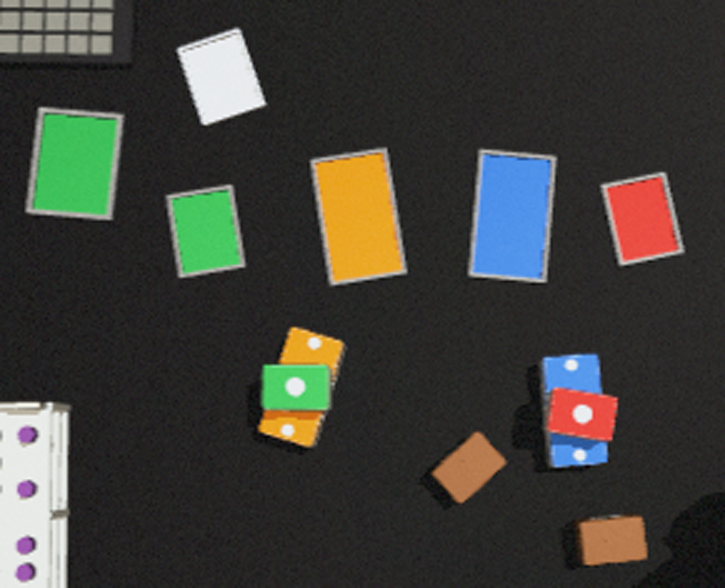

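The crop confirms it: the smaller green holder is at crop (205,230), the red pack is on blue at crop (582,415), and the browns at (470,467) and (612,540) are separate and get left alone. Red goes first.

```bash
cat >> h.py <<'E'
def plan(x,y,z,yaw):
    """shift and turn from the present pose, in tool axes, to tool-down at x,y,z with tool x along yaw"""
    s=read_state(); p,r=tcp(s); c,n=np.cos(yaw),np.sin(yaw)
    q=R.from_matrix([[c,n,0],[n,-c,0],[0,0,-1]])
    d=np.array([x,y,z])-p; t=(r.inv()*q).as_rotvec()
    print("turn",t.round(3),"shift",r.inv().apply(d).round(1),"rows",round(max(np.linalg.norm(d)/62.5,np.degrees(np.linalg.norm(t))/10.7),1),
      "| at",p.round(1),"j6",s["joints"][5].round(2),"w",round(s["gripper_width"],1),"t",s["clock"])
E
python3 -c "
from h import *
plan(437,-152,180,-1.719)"
```

```text
turn [ 2.000e-03  1.000e-03 -1.011e+00] shift [-339.6  310.4   65. ] rows 7.4 | at [ 250.  -572.4  244.5] j6 -0.26 w 85.1 t 0.15
```

>>> carry_out:
  motion:
    - [0,0,-0.16,-42,39,0,1]
    - [0,0,-0.32,-84,78,0,1]
    - [0,0,-0.48,-126,117,0,1]
    - [0,0,-0.64,-168,156,0,1]
    - [0,0,-0.8,-210,195,0,1]

```text
clock: 0.78
position: [364.9, -308.2, 245.3]
ee_rot: [-0.572, 0.821, -0.0, 0.0]
contact_force: [1.0, 0.2, -0.2]
gripper_width: 85.8
grasp_force: 0.0
```

```bash
python3 -c "
from h import *
plan(437,-152,180,-1.719)"
```

```text
turn [-0.     0.    -0.206] shift [-171.5  -13.4   65.3] rows 2.9 | at [ 364.9 -308.2  245.3] j6 0.01 w 85.8 t 0.775
```

>>> carry_out:
  motion:
    - [0,0,-0.07,-57,-4,22,1]
    - [0,0,-0.14,-114,-9,44,1]
    - [0,0,-0.206,-171,-13,65,1]
    - [0,0,-0.206,-171,-13,65,1]
    - [0,0,-0.206,-171,-13,65,1]

```text
clock: 1.4
position: [436.8, -154.3, 180.3]
ee_rot: [-0.651, 0.759, 0.0, -0.0]
contact_force: [-0.0, -0.7, -0.0]
gripper_width: 85.5
grasp_force: 0.0
```

Run:
```python
from h import *
plan(437,-152,76,-1.719)
i=get_image("scene")["color"]; cv2.imwrite("pics/s1.png",cv2.resize(i[130:310,180:420],None,fx=3,fy=3))
```

```text
turn [ 0.    -0.    -0.004] shift [-2.400e+00  1.000e-01  1.043e+02] rows 1.7 | at [ 436.8 -154.3  180.3] j6 -0.17 w 85.5 t 1.4
```

View pics/s1.png

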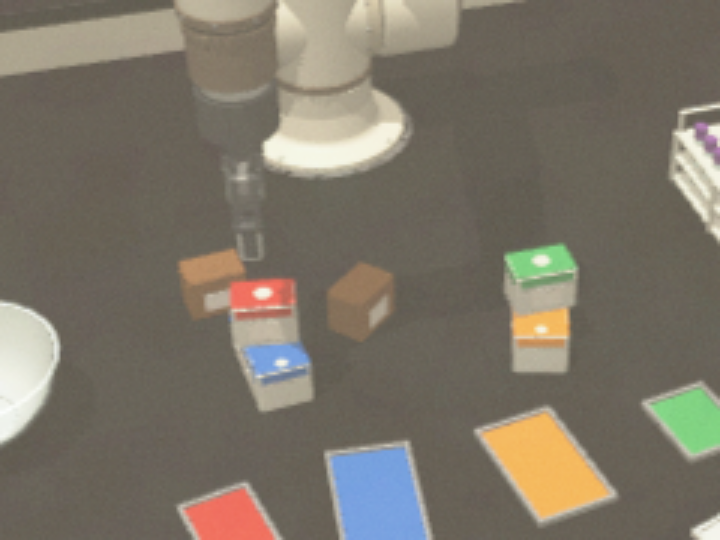

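>>> carry_out:
  motion:
    - [0,0,0,-2,0,40,1]
    - [0,0,0,-2,0,80,1]
    - [0,0,0,-2,0,104,1]
    - [0,0,0,-2,0,104,1]
    - [0,0,0,-2,0,104,0]

```text
clock: 2.08
position: [437.9, -153.3, 77.5]
ee_rot: [-0.651, 0.759, -0.001, 0.001]
contact_force: [-0.9, 0.6, 0.3]
gripper_width: 69.8
grasp_force: 0.0
```

>>> carry_out:
  motion:
    - [0,0,0,0,0,0,-0.5]
    - [0,0,0,0,0,0,-1]
    - [0,0,0,0,0,0,-1]
    - [0,0,0,0,0,0,-1]
    - [0,0,0,0,0,0,-1]

```text
clock: 2.7
position: [437.7, -152.7, 77.7]
ee_rot: [-0.651, 0.759, -0.001, 0.001]
contact_force: [-1.2, -0.3, 6.5]
gripper_width: 43.3
grasp_force: 62.1
```

>>> carry_out:
  motion:
    - [0,0,0,0,0,-15,-1]
    - [0,0,0,0,0,-40,-1]
    - [0,0,0,0,0,-65,-1]
    - [0,0,0,0,0,-80,-1]
    - [0,0,0,0,0,-80,-1]

```text
clock: 3.32
position: [437.6, -152.3, 157.3]
ee_rot: [-0.651, 0.759, -0.001, 0.001]
contact_force: [-0.3, -0.2, -2.2]
gripper_width: 43.5
grasp_force: 61.3
```

```bash
python3 -c "
from h import *
print(read_state()['grasp_force'],read_state()['contact_force'])
plan(648,-230,157,-2.929)"
```

```text
61.332467794418335 [-0.29872166 -0.23423913 -2.22384141]
turn [-0.002  0.002  1.205] shift [  44.7 -219.7    1. ] rows 6.5 | at [ 437.6 -152.3  157.3] j6 -0.17 w 43.5 t 3.325
```

>>> carry_out:
  motion:
    - [0,0,0.1,5,-25,0,-1]
    - [0,0,0.24,14,-70,0,-1]
    - [0,0,0.38,24,-120,0,-1]
    - [0,0,0.52,34,-170,0,-1]
    - [0,0,0.66,43,-210,0,-1]

```text
clock: 3.95
position: [639.1, -227.3, 154.0]
ee_rot: [-0.368, 0.93, 0.001, -0.001]
contact_force: [-0.1, 0.2, -1.6]
gripper_width: 43.3
grasp_force: 61.5
```

```bash
python3 -c "
from h import *
plan(648,-230,110,-2.929)"
```

```text
turn [ 0.002 -0.002  0.54 ] shift [-4.7 -8.1 44. ] rows 2.9 | at [ 639.1 -227.3  154. ] j6 -0.71 w 43.3 t 3.95
```

>>> carry_out:
  motion:
    - [0,0,0.14,-2,-3,10,-1]
    - [0,0,0.28,-4,-7,25,-1]
    - [0,0,0.42,-5,-8,40,-1]
    - [0,0,0.54,-5,-8,44,-1]
    - [0,0,0.54,-5,-8,44,-1]

```text
clock: 4.58
position: [646.2, -229.0, 110.0]
ee_rot: [-0.109, 0.994, 0.001, -0.002]
contact_force: [-0.7, -0.3, -1.3]
gripper_width: 43.2
grasp_force: 61.7
```

Run:
```python
from h import *
plan(648,-230,31,-2.929)
i=get_image("top")["color"]; j=get_image("scene")["color"]
a=cv2.resize(i[150:310,330:450],None,fx=3,fy=3);b=cv2.resize(j[200:360,200:320],None,fx=3,fy=3)
cv2.imwrite("pics/s2.png",np.hstack([a,b]))
```

```text
turn [ 0.002 -0.004  0.006] shift [-1.8 -1.5 78.9] rows 1.3 | at [ 646.2 -229.   110. ] j6 -1.25 w 43.2 t 4.575
```

View pics/s2.png

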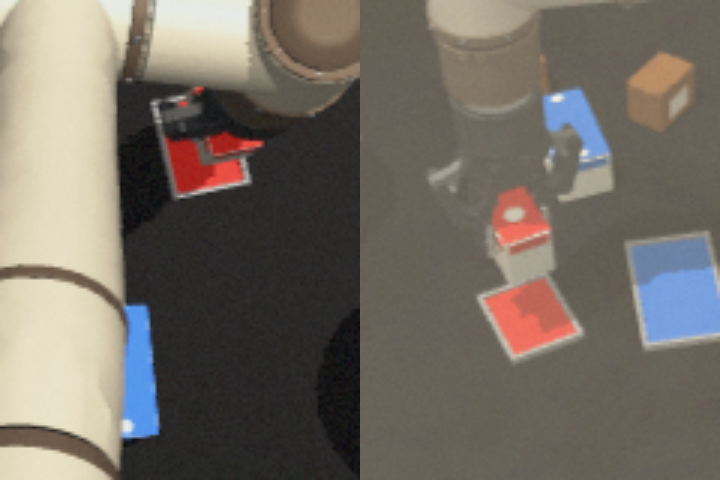

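>>> carry_out:
  motion:
    - [0,0,0,-2,-2,25,-1]
    - [0,0,0,-2,-2,50,-1]
    - [0,0,0,-2,-2,66,-1]
    - [0,0,0,-2,-2,74,-1]
    - [0,0,0,-2,-2,76,-1]

```text
clock: 5.3
position: [649.9, -230.9, 36.3]
ee_rot: [-0.109, 0.994, -0.0, 0.0]
contact_force: [-0.4, -0.6, -1.0]
gripper_width: 43.5
grasp_force: 61.7
```

>>> carry_out:
  motion:
    - [0,0,0,0,0,1,-1]
    - [0,0,0,0,0,2,-1]
    - [0,0,0,0,0,3,-1]
    - [0,0,0,0,0,3,-1]

```text
clock: 5.8
position: [649.7, -230.8, 33.5]
ee_rot: [-0.109, 0.994, -0.0, 0.0]
contact_force: [0.0, 0.4, -1.7]
gripper_width: 43.4
grasp_force: 61.7
```

>>> carry_out:
  motion:
    - [0,0,0,0,0,1,-1]
    - [0,0,0,0,0,2,-1]
    - [0,0,0,0,0,3,-1]
    - [0,0,0,0,0,3,-1]

```text
clock: 6.3
position: [649.6, -230.9, 30.8]
ee_rot: [-0.109, 0.994, -0.0, 0.0]
contact_force: [-1.7, -0.0, 1.8]
gripper_width: 43.1
grasp_force: 62.0
```

>>> carry_out:
  motion:
    - [0,0,0,0,0,0.5,0.2]
    - [0,0,0,0,0,0.5,0.6]
    - [0,0,0,0,0,0,0.9]
    - [0,0,0,0,0,0,0.9]
    - [0,0,0,0,0,0,0.9]

```text
clock: 6.92
position: [649.6, -230.9, 30.3]
ee_rot: [-0.109, 0.994, 0.0, 0.0]
contact_force: [0.2, 0.2, -0.1]
gripper_width: 81.2
grasp_force: 0.0
```

>>> carry_out:
  motion:
    - [0,0,0,0,0,-20,0.9]
    - [0,0,0,0,0,-60,0.9]
    - [0,0,0,0,0,-110,0.9]
    - [0,0,0,0,0,-150,0.9]
    - [0,0,0,0,0,-150,0.9]

```text
clock: 7.55
position: [652.0, -231.5, 187.2]
ee_rot: [-0.109, 0.994, -0.002, 0.005]
contact_force: [-1.1, 0.8, -0.4]
gripper_width: 81.1
grasp_force: 0.0
```

Run:
```python
from h import *
im=get_image("top"); print(rect(im,mask(im,"blue"),(345,240,395,305),50))
plan(441.5,-150,180,0.069-np.pi)
j=get_image("scene")["color"];cv2.imwrite("pics/s3.png",cv2.resize(j[200:360,200:400],None,fx=3,fy=3))
```

```text
[ 4.42993e+02 -1.71509e+02 -1.10000e-02  1.06665e+02  2.03440e+01]
turn [-0.002  0.006  0.149] shift [186.7 124.3   2.8] rows 3.6 | at [ 650.6 -231.   184.1] j6 -1.25 w 80.9 t 7.6
```

View pics/s3.png

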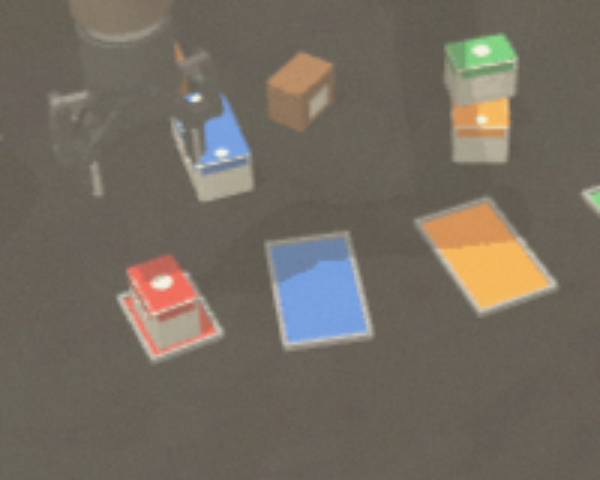

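Red stands in its holder, at crop (165,305). Blue is next.

>>> carry_out:
  motion:
    - [0,0,0.03,40,27,0,1]
    - [0,0,0.06,85,57,0,1]
    - [0,0,0.1,130,87,0,1]
    - [0,0,0.15,175,117,2,1]
    - [0,0,0.15,187,124,3,1]

```text
clock: 8.28
position: [436.3, -149.5, 176.5]
ee_rot: [-0.034, 0.999, 0.0, -0.002]
contact_force: [0.7, -0.2, 0.2]
gripper_width: 85.6
grasp_force: 0.0
```

Run:
```python
from h import *
im=get_image("scene"); m=mask(im,"blue")
print(rect(im,m,(235,200,290,268),50), rect(im,mask(im,"red"),(225,265,285,307),53))
plan(441.5,-150,27,0.069-np.pi)
a=im["color"][180:330,200:320];cv2.imwrite("pics/s4.png",cv2.resize(a,None,fx=4,fy=4))
```

```text
None [ 6.56102e+02 -2.26934e+02  1.87000e-01  5.83520e+01  3.95280e+01]
turn [ 0.001 -0.003 -0.001] shift [ -5.4  -1.  149.7] rows 2.4 | at [ 436.5 -149.5  176.7] j6 -1.53 w 85.4 t 8.325
```

View pics/s4.png

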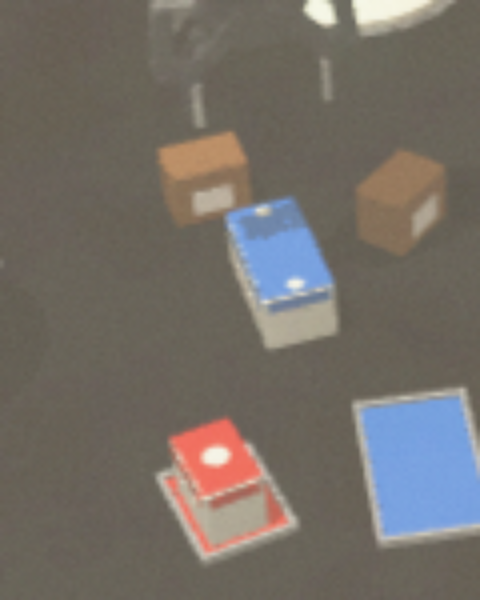

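>>> carry_out:
  motion:
    - [0,0,0,-5,-1,35,1]
    - [0,0,0,-5,-1,80,1]
    - [0,0,0,-5,-1,120,1]
    - [0,0,0,-5,-1,145,1]
    - [0,0,0,-5,-1,150,1]

```text
clock: 8.95
position: [445.1, -151.1, 25.2]
ee_rot: [-0.034, 0.999, -0.0, -0.002]
contact_force: [-0.3, -0.3, 0.4]
gripper_width: 85.2
grasp_force: 0.0
```

>>> carry_out:
  motion:
    - [0,0,0,0,0,0,0.4]
    - [0,0,0,0,0,0,-0.2]
    - [0,0,0,0,0,0,-1]
    - [0,0,0,0,0,0,-1]
    - [0,0,0,0,0,0,-1]

```text
clock: 9.57
position: [446.6, -150.8, 28.5]
ee_rot: [-0.034, 0.999, -0.0, 0.002]
contact_force: [0.5, 1.8, 6.5]
gripper_width: 55.4
grasp_force: 65.3
```

>>> carry_out:
  motion:
    - [0,0,0,0,0,-5,-1]
    - [0,0,0,0,0,-20,-1]
    - [0,0,0,0,0,-45,-1]
    - [0,0,0,0,0,-70,-1]
    - [0,0,0,0,0,-70,-1]

```text
clock: 10.2
position: [445.9, -150.9, 98.5]
ee_rot: [-0.034, 0.999, 0.0, 0.002]
contact_force: [0.7, 0.1, -2.8]
gripper_width: 55.3
grasp_force: 64.5
```

Run:
```python
from h import *
plan(650,-90,98,-0.085-np.pi)
```

```text
turn [0.    0.003 0.153] shift [-207.7   47.     1.2] rows 3.4 | at [ 445.9 -150.9   98.5] j6 -1.52 w 55.3 t 10.2
```

>>> carry_out:
  motion:
    - [0,0,0.03,-30,7,0,-1]
    - [0,0,0.06,-80,18,0,-1]
    - [0,0,0.1,-130,30,0,-1]
    - [0,0,0.15,-180,41,0,-1]
    - [0,0,0.153,-212,48,0,-1]

```text
clock: 10.82
position: [654.3, -87.9, 94.4]
ee_rot: [0.043, 0.999, 0.0, -0.002]
contact_force: [-0.2, -1.0, -2.6]
gripper_width: 55.2
grasp_force: 64.5
```

>>> carry_out:
  motion:
    - [0,0,0,0,0,10,-1]
    - [0,0,0,0,0,20,-1]
    - [0,0,0,0,0,30,-1]
    - [0,0,0,0,0,30,-1]
    - [0,0,0,0,0,30,-1]

```text
clock: 11.45
position: [653.6, -88.8, 67.7]
ee_rot: [0.043, 0.999, -0.0, 0.0]
contact_force: [0.2, 0.1, -1.7]
gripper_width: 55.3
grasp_force: 64.5
```

Run:
```python
from h import *
plan(655,-90.4,33,-0.085-np.pi)
j=get_image("scene")["color"];cv2.imwrite("pics/s5.png",cv2.resize(j[200:330,220:420],None,fx=3.5,fy=3.5))
```

```text
turn [-0.     0.001 -0.   ] shift [-1.5 -1.4 34.7] rows 0.6 | at [653.6 -88.8  67.7] j6 -1.77 w 55.3 t 11.45
```

View pics/s5.png

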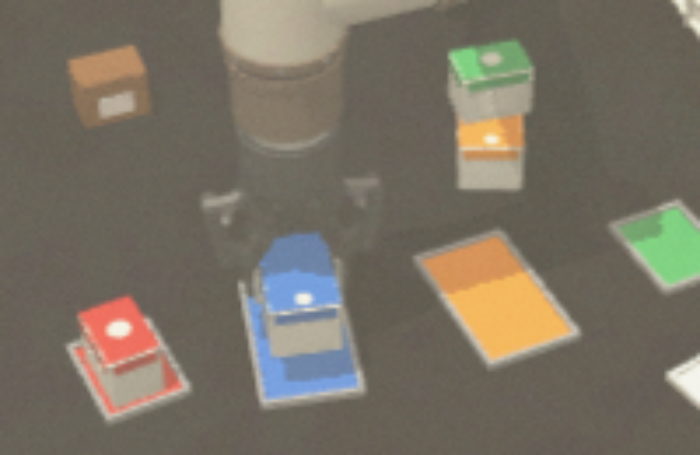

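Blue hangs level over its holder, front face at crop (303,335). I'll lower it.

>>> carry_out:
  motion:
    - [0,0,0,-1.5,-1.5,12,-1]
    - [0,0,0,-1.5,-1.5,24,-1]
    - [0,0,0,-1.5,-1.5,31,-1]
    - [0,0,0,-1.5,-1.5,34,-1]
    - [0,0,0,-1.5,-1.5,35,-1]

```text
clock: 12.12
position: [655.0, -90.2, 32.1]
ee_rot: [0.043, 0.999, -0.0, -0.0]
contact_force: [-0.2, 0.6, -2.8]
gripper_width: 55.4
grasp_force: 64.5
```

>>> carry_out:
  motion:
    - [0,0,0,0,0,0.5,-1]
    - [0,0,0,0,0,1,-1]
    - [0,0,0,0,0,1.5,-1]
    - [0,0,0,0,0,1.5,-1]

```text
clock: 12.62
position: [655.1, -90.2, 31.6]
ee_rot: [0.042, 0.999, -0.0, 0.0]
contact_force: [-1.5, 1.3, 1.2]
gripper_width: 54.8
grasp_force: 64.7
```

>>> carry_out:
  motion:
    - [0,0,0,0,0,0.5,0.3]
    - [0,0,0,0,0,0.5,0.7]
    - [0,0,0,0,0,0,1]
    - [0,0,0,0,0,0,1]
    - [0,0,0,0,0,0,1]

```text
clock: 13.25
position: [655.0, -90.2, 30.7]
ee_rot: [0.043, 0.999, -0.0, 0.0]
contact_force: [0.4, -0.2, -0.2]
gripper_width: 85.2
grasp_force: 0.0
```

>>> carry_out:
  motion:
    - [0,0,0,0,0,-20,1]
    - [0,0,0,0,0,-60,1]
    - [0,0,0,0,0,-110,1]
    - [0,0,0,0,0,-150,1]
    - [0,0,0,0,0,-150,1]

```text
clock: 13.88
position: [657.1, -90.3, 185.5]
ee_rot: [0.042, 0.999, 0.0, 0.005]
contact_force: [0.3, 0.2, -0.8]
gripper_width: 85.5
grasp_force: 0.0
```

Run:
```python
from h import *
plan(462,131,180,-1.567)
```

```text
turn [-0.007  0.007 -1.659] shift [213.2 204.    3.8] rows 8.9 | at [657.1 -90.3 185.5] j6 -1.76 w 85.5 t 13.875
```

>>> carry_out:
  motion:
    - [0,0,-0.18,38,38,0,1]
    - [0,0,-0.36,80,77,0,1]
    - [0,0,-0.54,122,117,0,1]
    - [0,0,-0.72,165,158,0,1]
    - [0,0,-0.9,205,196,0,1]

```text
clock: 14.5
position: [465.5, 123.5, 180.0]
ee_rot: [-0.399, 0.917, 0.0, -0.001]
contact_force: [-0.8, 0.7, 0.1]
gripper_width: 85.2
grasp_force: 0.0
```

Run:
```python
from h import *
plan(462,131,150,-1.567)
```

```text
turn [ 0.001 -0.001 -0.754] shift [-3.2  7.7 30. ] rows 4.0 | at [465.5 123.5 180. ] j6 -1.35 w 85.2 t 14.5
```

>>> carry_out:
  motion:
    - [0,0,-0.18,-2,4,5,1]
    - [0,0,-0.36,-3,7,10,1]
    - [0,0,-0.54,-3,8,20,1]
    - [0,0,-0.72,-3,8,30,1]
    - [0,0,-0.754,-3,8,30,1]

```text
clock: 15.12
position: [462.7, 129.7, 149.5]
ee_rot: [-0.706, 0.708, 0.0, -0.002]
contact_force: [0.1, 0.3, 0.1]
gripper_width: 85.4
grasp_force: 0.0
```

Run:
```python
from h import *
plan(462,131,77,-1.567)
im=get_image("top"); print("blue placed",rect(im,mask(im,"blue"),(325,165,365,228),53)); print("red placed",rect(im,mask(im,"red"),(375,175,418,220),53))
a=cv2.resize(im["color"][150:310,200:420],None,fx=3.5,fy=3.5); cv2.imwrite("pics/s6.png",a)
```

```text
turn [ 0.003 -0.002 -0.006] shift [-1.4  0.5 72.5] rows 1.2 | at [462.7 129.7 149.5] j6 -0.61 w 85.4 t 15.125
blue placed [ 6.41624e+02 -8.61740e+01 -8.70000e-02  1.24363e+02  6.83140e+01]
red placed [ 6.40508e+02 -2.24469e+02  2.14000e-01  7.93690e+01  6.60230e+01]
```

View pics/s6.png

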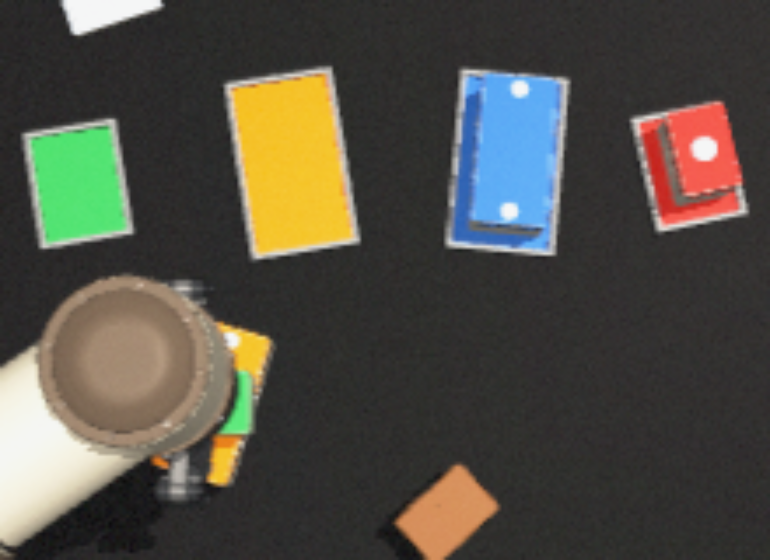

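Blue and red sit inside their rims: blue discs at crop (520,89) and (509,211), red disc at (704,148). The lids are offset by parallax. Now I'll grasp green.

>>> carry_out:
  motion:
    - [0,0,0,-1,0,25,1]
    - [0,0,0,-1,0,55,1]
    - [0,0,0,-1,0,72,1]
    - [0,0,0,-1,0,72,1]
    - [0,0,0,-1,0,72,0.4]

```text
clock: 15.8
position: [464.3, 131.5, 79.6]
ee_rot: [-0.706, 0.708, -0.0, 0.001]
contact_force: [0.3, -0.9, 0.4]
gripper_width: 69.5
grasp_force: 0.0
```

>>> carry_out:
  motion:
    - [0,0,0,0,0,0,-0.2]
    - [0,0,0,0,0,0,-0.6]
    - [0,0,0,0,0,0,-1]
    - [0,0,0,0,0,0,-1]
    - [0,0,0,0,0,0,-1]

```text
clock: 16.42
position: [464.2, 131.6, 79.9]
ee_rot: [-0.706, 0.708, -0.0, 0.001]
contact_force: [-1.8, 1.0, 5.7]
gripper_width: 43.3
grasp_force: 62.3
```

Run:
```python
from h import *
print(read_state()["grasp_force"]); plan(631,237.5,140,0.176-np.pi)
im=get_image("top"); print(cast(im,[[401.1,192.3],[348.3,175.1],[345.4,210.3]],53).round(1))
```

```text
62.33302116394043
turn [-1.000e-03  2.000e-03  1.393e+00] shift [-106.3 -166.7  -59.8] rows 7.5 | at [464.2 131.6  79.9] j6 -0.62 w 43.3 t 16.425
[[ 653.8 -230.5   53. ]
 [ 698.1  -93.7   53. ]
 [ 605.7  -86.    53. ]]
```

>>> carry_out:
  motion:
    - [0,0,0,0,0,-10,-1]
    - [0,0,0,0,0,-30,-1]
    - [0,0,0.12,-15,-25,-50,-1]
    - [0,0,0.26,-35,-60,-60,-1]
    - [0,0,0.4,-55,-95,-60,-1]

```text
clock: 17.1
position: [560.0, 186.7, 140.3]
ee_rot: [-0.55, 0.835, 0.0, 0.001]
contact_force: [0.6, -0.0, -2.4]
gripper_width: 43.4
grasp_force: 61.6
```

Run:
```python
from h import *
plan(631,237.5,110,0.176-np.pi)
```

```text
turn [-0.     0.002  0.988] shift [-74.7 -45.1  30.5] rows 5.3 | at [560.  186.7 140.3] j6 -1.0 w 43.4 t 17.1
```

>>> carry_out:
  motion:
    - [0,0,0.16,-20,-12,0,-1]
    - [0,0,0.33,-45,-27,0,-1]
    - [0,0,0.5,-65,-39,0,-1]
    - [0,0,0.67,-75,-45,10,-1]
    - [0,0,0.84,-75,-45,20,-1]

```text
clock: 17.73
position: [629.7, 237.7, 117.9]
ee_rot: [-0.161, 0.987, 0.0, -0.0]
contact_force: [-0.9, -0.5, -2.6]
gripper_width: 43.4
grasp_force: 61.5
```

Run:
```python
from h import *
plan(631,237.5,80,0.176-np.pi)
```

```text
turn [ 0.    -0.001  0.147] shift [-1.2 -0.6 37.9] rows 0.8 | at [629.7 237.7 117.9] j6 -1.85 w 43.4 t 17.725
```

>>> carry_out:
  motion:
    - [0,0,0.1,-1,-1,10,-1]
    - [0,0,0.147,-1,-1,25,-1]
    - [0,0,0.147,-1,-1,36,-1]
    - [0,0,0.147,-1,-1,38,-1]
    - [0,0,0.147,-1,-1,38,-1]

```text
clock: 18.35
position: [630.9, 236.8, 81.0]
ee_rot: [-0.091, 0.996, -0.0, 0.0]
contact_force: [-0.4, 0.3, -1.3]
gripper_width: 43.0
grasp_force: 61.5
```

Run:
```python
from h import *
plan(631,237.5,35,0.176-np.pi)
im=get_image("top"); h=cv2.cvtColor(im["color"],cv2.COLOR_BGR2HSV)
w=cv2.inRange(h,(0,0,190),(180,70,255))
for b in ((388,182,412,206),(338,165,360,222)):
    x0,y0,x1,y1=b; n,_,st,ce=cv2.connectedComponentsWithStats(w[y0:y1,x0:x1])
    for i in range(1,n):
        if 8<st[i,4]<60: print(st[i,4],cast(im,[ce[i]+[x0,y0]],53).round(1))
m=mask(im,"red"); x0,y0,x1,y1=375,175,418,220
j=get_image("scene")["color"];cv2.imwrite("pics/s7.png",np.hstack([cv2.resize(j[220:320,360:460],None,fx=4,fy=4),cv2.resize(j[270:330,230:290],(400,400))]))
```

```text
turn [-0.     0.     0.006] shift [-0.2  0.6 46. ] rows 0.7 | at [630.9 236.8  81. ] j6 -1.99 w 43.0 t 18.35
39 [[ 654.6 -229.9   53. ]]
18 [[699.1 -93.2  53. ]]
18 [[607.2 -85.3  53. ]]
10 [[578.7 -86.2  53. ]]
```

View pics/s7.png

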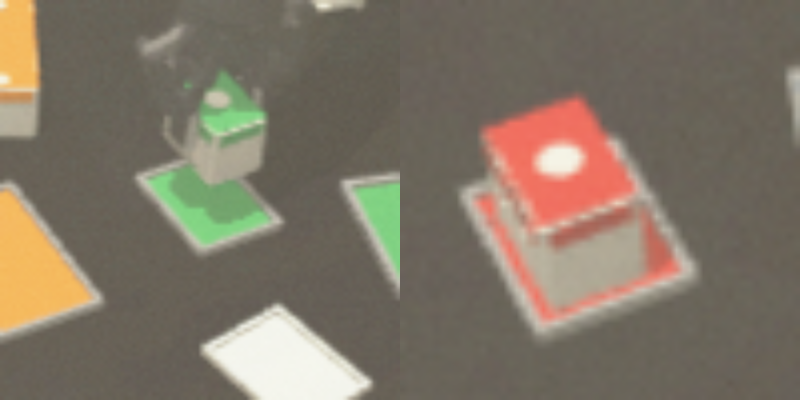

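Green hangs level above its holder, and red shows floor on all sides. I'll lower green with a slight trim.

>>> carry_out:
  motion:
    - [0,0,0,2,0,15,-1]
    - [0,0,0,2,0,30,-1]
    - [0,0,0,2,0,41,-1]
    - [0,0,0,2,0,45,-1]
    - [0,0,0,2,0,46,-1]

```text
clock: 19.08
position: [628.8, 236.4, 34.4]
ee_rot: [-0.091, 0.996, -0.0, -0.0]
contact_force: [-0.4, -0.4, -1.1]
gripper_width: 43.3
grasp_force: 61.5
```

>>> carry_out:
  motion:
    - [0,0,0,0,0,0.5,-1]
    - [0,0,0,0,0,1,-1]
    - [0,0,0,0,0,1.5,-1]
    - [0,0,0,0,0,1.5,-1]

```text
clock: 19.58
position: [628.8, 236.4, 33.4]
ee_rot: [-0.091, 0.996, 0.0, 0.0]
contact_force: [0.9, -0.2, -1.4]
gripper_width: 43.5
grasp_force: 61.5
```

>>> carry_out:
  motion:
    - [0,0,0,0,0,0.5,-1]
    - [0,0,0,0,0,1,-1]
    - [0,0,0,0,0,1.2,-1]
    - [0,0,0,0,0,1.2,-1]

```text
clock: 20.08
position: [628.8, 236.5, 33.0]
ee_rot: [-0.091, 0.996, 0.0, 0.0]
contact_force: [-3.7, 0.2, 4.8]
gripper_width: 43.0
grasp_force: 62.3
```

Touched down; release and rise.

>>> carry_out:
  motion:
    - [0,0,0,0,0,0,0.2]
    - [0,0,0,0,0,0,0.6]
    - [0,0,0,0,0,0,0.9]
    - [0,0,0,0,0,0,0.9]
    - [0,0,0,0,0,0,0.9]

```text
clock: 20.7
position: [628.8, 236.4, 32.0]
ee_rot: [-0.091, 0.996, -0.0, -0.0]
contact_force: [0.7, 0.9, 0.7]
gripper_width: 81.1
grasp_force: 0.0
```

>>> carry_out:
  motion:
    - [0,0,0,0,0,-20,0.9]
    - [0,0,0,0,0,-60,0.9]
    - [0,0,0,0,0,-110,0.9]
    - [0,0,0,0,0,-150,0.9]
    - [0,0,0,0,0,-150,0.9]

```text
clock: 21.32
position: [630.7, 237.4, 187.1]
ee_rot: [-0.091, 0.996, 0.002, 0.004]
contact_force: [1.3, -0.1, 0.2]
gripper_width: 81.1
grasp_force: 0.0
```

Run:
```python
from h import *
im=get_image("top"); print(rect(im,mask(im,"orange"),(230,232,295,300),50))
plan(464,129.5,150,-0.283-np.pi)
```

```text
[ 4.64087e+02  1.29326e+02 -2.85000e-01  1.12466e+02  5.70990e+01]
turn [0.003 0.003 0.465] shift [182.1 -75.8  33.4] rows 3.2 | at [629.3 236.8 184.2] j6 -1.99 w 81.2 t 21.375
```

>>> carry_out:
  motion:
    - [0,0,0.11,40,-17,0,1]
    - [0,0,0.22,85,-35,8,1]
    - [0,0,0.33,130,-54,18,1]
    - [0,0,0.44,170,-71,28,1]
    - [0,0,0.465,182,-76,33,1]

```text
clock: 22.0
position: [460.3, 126.7, 147.5]
ee_rot: [0.142, 0.99, -0.001, -0.002]
contact_force: [-0.2, -0.3, 0.1]
gripper_width: 85.5
grasp_force: 0.0
```

>>> carry_out:
  motion:
    - [0,0,0,0,0,10,1]
    - [0,0,0,0,0,20,1]
    - [0,0,0,0,0,30,1]
    - [0,0,0,0,0,30,1]

```text
clock: 22.5
position: [463.4, 128.8, 117.8]
ee_rot: [0.141, 0.99, -0.001, -0.001]
contact_force: [-0.5, -0.2, 1.1]
gripper_width: 85.1
grasp_force: 0.0
```

Run:
```python
from h import *
plan(464,129.5,28,-0.284-np.pi)
im=get_image("top"); print("green disc")
h=cv2.cvtColor(im["color"],cv2.COLOR_BGR2HSV); w=cv2.inRange(h,(0,0,190),(180,70,255))
x0,y0,x1,y1=208,185,238,220; n,_,st,ce=cv2.connectedComponentsWithStats(w[y0:y1,x0:x1])
for i in range(1,n):
    if 8<st[i,4]: print(st[i,4],cast(im,[ce[i]+[x0,y0]],53).round(1))
```

```text
turn [-0.002 -0.002  0.001] shift [-0.5  1.1 89.8] rows 1.4 | at [463.4 128.8 117.8] j6 -2.46 w 85.1 t 22.5
green disc
22 [[665.8 240.7  53. ]]
34 [[634.9 200.9  53. ]]
44 [[630.3 237.2  53. ]]
32 [[585.7 221.5  53. ]]
```

Green is centred in its holder, disc at (630,237). Next, orange.

>>> carry_out:
  motion:
    - [0,0,0,-0.5,1,25,1]
    - [0,0,0,-0.5,1,55,1]
    - [0,0,0,-0.5,1,80,1]
    - [0,0,0,-0.5,1,90,1]
    - [0,0,0,-0.5,1,90,1]

```text
clock: 23.18
position: [464.5, 129.7, 29.0]
ee_rot: [0.141, 0.99, -0.0, -0.0]
contact_force: [0.5, -0.0, 0.2]
gripper_width: 85.0
grasp_force: 0.0
```

>>> carry_out:
  motion:
    - [0,0,0,0,0,0,0.4]
    - [0,0,0,0,0,0,-0.2]
    - [0,0,0,0,0,0,-1]
    - [0,0,0,0,0,0,-1]
    - [0,0,0,0,0,0,-1]

```text
clock: 23.8
position: [465.1, 130.3, 30.4]
ee_rot: [0.141, 0.99, 0.001, 0.001]
contact_force: [-1.4, 1.4, 6.7]
gripper_width: 55.3
grasp_force: 64.5
```

>>> carry_out:
  motion:
    - [0,0,0,0,0,-5,-1]
    - [0,0,0,0,0,-20,-1]
    - [0,0,0,0,0,-45,-1]
    - [0,0,0,0,0,-70,-1]
    - [0,0,0,0,0,-70,-1]

```text
clock: 24.42
position: [464.9, 130.0, 100.4]
ee_rot: [0.141, 0.99, 0.001, 0.001]
contact_force: [0.3, -0.2, -2.9]
gripper_width: 55.1
grasp_force: 64.3
```

Run:
```python
from h import *
plan(648.3,75.2,99,0.165-np.pi)
```

```text
turn [ 0.003  0.003 -0.448] shift [-191.4   -1.4    1.9] rows 3.1 | at [464.9 130.  100.4] j6 -2.46 w 55.1 t 24.425
```

>>> carry_out:
  motion:
    - [0,0,-0.06,-25,0,0,-1]
    - [0,0,-0.16,-70,-1,0,-1]
    - [0,0,-0.28,-115,-1,0,-1]
    - [0,0,-0.4,-160,-1,0,-1]
    - [0,0,-0.448,-191,-1,0,-1]

```text
clock: 25.05
position: [647.9, 74.2, 96.3]
ee_rot: [-0.083, 0.997, -0.0, -0.002]
contact_force: [0.3, 0.2, -3.6]
gripper_width: 55.2
grasp_force: 64.1
```

>>> carry_out:
  motion:
    - [0,0,0,0,0,10,-1]
    - [0,0,0,0,0,20,-1]
    - [0,0,0,0,0,30,-1]
    - [0,0,0,0,0,30,-1]
    - [0,0,0,0,0,30,-1]

```text
clock: 25.68
position: [647.4, 75.6, 69.5]
ee_rot: [-0.083, 0.997, 0.0, 0.0]
contact_force: [0.4, -0.5, -3.3]
gripper_width: 55.3
grasp_force: 64.1
```

Run:
```python
from h import *
plan(648.3,75.2,35,0.165-np.pi)
j=get_image("scene")["color"];cv2.imwrite("pics/s8.png",cv2.resize(j[210:330,300:460],None,fx=3.5,fy=3.5))
```

```text
turn [-0.     0.001  0.   ] shift [-0.8 -0.5 34.5] rows 0.6 | at [647.4  75.6  69.5] j6 -1.77 w 55.3 t 25.675
```

View pics/s8.png

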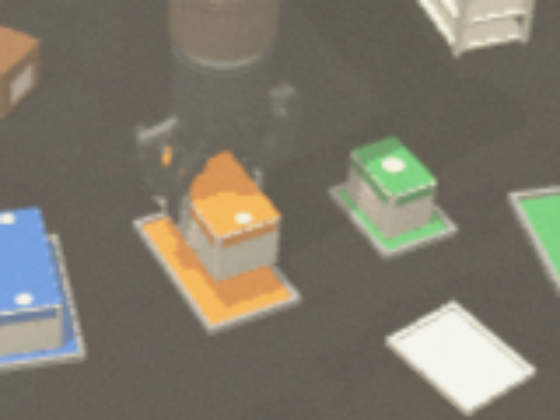

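Orange is aligned over its holder, front face at crop (240,250). Green is well seated at (395,200). Lower orange.

>>> carry_out:
  motion:
    - [0,0,0,-0.5,-0.5,12,-1]
    - [0,0,0,-0.5,-0.5,24,-1]
    - [0,0,0,-0.5,-0.5,31,-1]
    - [0,0,0,-0.5,-0.5,34,-1]
    - [0,0,0,-0.5,-0.5,35,-1]

```text
clock: 26.35
position: [648.0, 74.8, 33.8]
ee_rot: [-0.082, 0.997, -0.0, -0.0]
contact_force: [0.3, 0.1, -3.5]
gripper_width: 55.3
grasp_force: 64.1
```

>>> carry_out:
  motion:
    - [0,0,0,0,0,0.5,-1]
    - [0,0,0,0,0,1,-1]
    - [0,0,0,0,0,1.5,-1]
    - [0,0,0,0,0,1.5,-1]

```text
clock: 26.85
position: [648.2, 74.9, 33.5]
ee_rot: [-0.082, 0.997, 0.0, 0.0]
contact_force: [-1.7, 0.0, 2.2]
gripper_width: 55.0
grasp_force: 64.7
```

>>> carry_out:
  motion:
    - [0,0,0,0,0,0.3,0.3]
    - [0,0,0,0,0,0,0.7]
    - [0,0,0,0,0,0,1]
    - [0,0,0,0,0,0,1]
    - [0,0,0,0,0,0,1]

```text
clock: 27.48
position: [648.0, 74.8, 32.4]
ee_rot: [-0.082, 0.997, -0.0, -0.0]
contact_force: [-0.3, -1.1, 1.0]
gripper_width: 85.3
grasp_force: 0.0
```

>>> carry_out:
  motion:
    - [0,0,0,0,0,-20,1]
    - [0,0,0,0,0,-60,1]
    - [0,0,0,0,0,-110,1]
    - [0,0,0,0,0,-160,1]
    - [0,0,0,0,0,-160,1]

```text
clock: 28.1
position: [650.6, 75.4, 198.3]
ee_rot: [-0.083, 0.997, 0.001, 0.005]
contact_force: [-0.3, -0.8, -0.0]
gripper_width: 85.4
grasp_force: 0.0
```

>>> carry_out:
  motion:
    - [0,0,0,50,0,0,1]
    - [0,0,0,100,0,0,1]
    - [0,0,0,150,0,0,1]
    - [0,0,0,200,0,0,1]
    - [0,0,0,220,0,0,1]

```text
clock: 28.72
position: [427.8, 37.8, 191.8]
ee_rot: [-0.082, 0.997, -0.0, -0.001]
contact_force: [0.4, 0.6, 0.5]
gripper_width: 85.1
grasp_force: 0.0
```

Run:
```python
from h import *
a=get_image("top")["color"];j=get_image("scene")["color"]
cv2.imwrite("pics/s9.png",np.vstack([cv2.resize(a[150:240,190:430],None,fx=3.2,fy=3.2),cv2.resize(j[235:330,220:460],None,fx=3.2,fy=3.2)]))
```

```text
(no output)
```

View pics/s9.png

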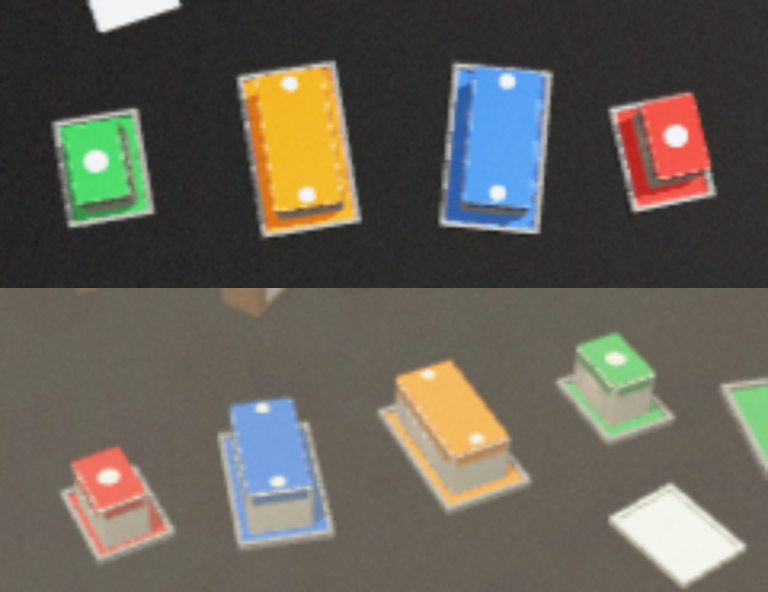

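All four packs stand flat inside their rims, with floor showing at the front of each. The arm is clear. Handing in.

```bash
python3 -c "
from bench import *
print(job_done())"
```

```text
the job is handed in; nothing more can be done
None
```

All four packs now stand upright in the holders of their own colours, with red about 6 mm off-centre but inside its rim, and the job was handed in at about 29 s on the robot's clock.

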